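# Fit a fresh cell and lock the bayonet battery cap

## Robot

A 6-joint arm with a two-finger parallel gripper is mounted at the origin on a cart in front of the work surface, level with it; the furniture and walls round the work are solid. World frame = base frame: x ahead of the robot, y to its left, z up, the work surface at z = 0. Lengths are in m, angles in rad, forces in N, time in s.
With the tool pointing down it reaches from about 0.35 to 0.975 m from the base axis. Payload 17.4 kg.
Tool frame: the origin (TCP) lies midway between the tips of the shut fingers; the grasp point (between the pads) lies 19 mm behind it; z points along the fingers, y is the line along which they close (so a half turn about z gives the same grasp; the last joint's range is limited). The gripper opens to 85 mm and grips with 20 to 120 N. Pads are 22 mm wide; open, the fingers measure 114 mm over their backs; the gripper's body (76 mm by 85 mm) begins 54 mm behind the grasp point. The pads swing forward as they close: fully open they stand 13 mm farther back than shut.
Start: joints at [-1.347, 0.116, 1.442, -0, 1.584, -0.038], TCP at [0.175, -0.652, 0.231] pointing down, gripper open.
Joint ranges: [-2.83, 2.83], [-0.83, 2.19], [0.07, 2.5], [-1.14, 4.28], [0.01, 3], [-2.97, 2.97]. Speed limits (rad/s): [1.89, 1.89, 2.22, 3.14, 3.14, 3.14].

## Interface

Orientations are given as [roll, pitch, yaw] about the fixed x, y, z axes, in that order (R = Rz(yaw) Ry(pitch) Rx(roll)).
In Python, from workcell import * gives the robot as it stands. The module is installed in compiled form; this text tells all that it offers.
- The arm moves only by the tool apply_moves, never from a script. Its argument "steps" is a list of rows, each a list of 7 numbers: the shift along the world's x, y, z in m, then the turn, a rotation vector about the world's x, y, z in degrees, then the closure in counts, from 0 (fully open) to 255 (shut). A call has 1 to 20 rows; each row is the pose to reach, as a shift and turn from the pose commanded when the call began; what a row does not reach only later rows make up. A row lasts 1/10 s, in which the tool goes at most 50 mm and 8.59 degrees, less where a joint would pass 70% of its speed; a pose out of reach is approached as far as the arm can. A call with a gripper value outside its range is refused whole. The fingers move at their own pace and stop on an object; "squeeze" is the grip in N (left out, the last holds). Time passes only in rows, so rows that repeat a pose let the fingers close. It gives the time, the measured TCP pose, the force, the opening and the grip force at its end, in the units of the state.
- read_state(): the state, without advancing time (a new reading comes with each control period).
- read_camera(name): name is "scene" or "side" or "wrist"; returns a dict with "image" (384x512x3 uint8, red, green, blue), "depth" (384x512 float32, m along the optical axis (not along the pixel's ray), 0 where there is no reading), "K" (3x3 intrinsics, pixels), "dist" ([k1, k2, p1, p2, k3] as OpenCV has them; the pictures are not rectified), "rvec" (rotation vector, rad) and "tvec" (3), from world to camera coordinates, as OpenCV has them. Camera axes: x right, y down, z forward; pixel columns grow to the right and rows downward; lengths in m; the calibration is good to about 2 mm. A picture is of the moment at which its call begins.
- close_job(): hands the job in; it is judged then, once.
The state is a dict: "time_s": time; "q": joint angles; "joint_velocities": joint speeds; "joint_efforts": joint torques, N m; "tcp_pos": TCP position; "tool_rot": TCP orientation; "ft_force": force on the tool from outside, world axes, zero at the start; "torque": the same for the moment, N m; "gripper_width": finger opening in m; "gripper_force": force on a finger pad.
Only numpy, scipy, OpenCV 4.12 (cv2) and the standard library are available. Lean on these libraries where they do the work, as an engineer would, in place of code of your own. Each camera call takes 0.05 s, during which the arm holds its last target. There are 200 camera calls.

## Task

Put the AA cell standing on the cabinet into the battery tube of the sensor housing, button end up, then fit the black bayonet cap over the tube: find where its lugs drop into the gaps, press it down against the spring and turn it a quarter turn clockwise to the stop, then let it spring up so that it clicks and stays locked. Do not force the cap against the collar, and leave the other things where they are.

Things in the scene. Friction and masses are not known exactly. Their poses are not given: they have to be found in the camera images.
- housing: Fixed sensor housing: light grey box 104 x 74 x 48 mm, screwed down by two ears at its x ends. Origin: centre of its underside; x along its long side, z up. On its lid, 18 mm from the box centre towards -x, stands an aluminium neck with the upright battery tube. Low lamp and screws on the lid; a blanked gland sticks 17 mm out of the -y side.
- neck (a point): Centre of the neck's open upper rim, on the tube's axis, 66 mm above the cabinet top and 18 mm above the lid; axes as the housing's. Round bore 17 mm, mouth flared to 21 mm; neck 31 mm outside. The collar with the neck and rails is screwed tight into the lid, but its thread ends anywhere: one rail gap lies within 30 degrees either way of this +x axis; no reading tells where, so feel for it.
- rails (a point): On the axis, level with the rail tops, 2 mm below the rim. Three rail arcs (40 mm over all) round the neck; between them three gaps 38 degrees wide, 120 degrees apart, for the cap's lugs. Clockwise (from above) of each gap the rail's underside runs flat, 7.5 mm below the rim, for 43 degrees, then rises to a notch. Turning anticlockwise from a gap meets a solid stop at once.
- notches (a point): On the axis, level with the underside of the rails in the locking notches, 5 mm below the rim. Each notch starts 62 degrees clockwise of its gap's centre, is 31 degrees wide and ends at a solid stop 93 degrees from the gap's centre; the 24 degree wide lug meets this stop after turning about 81 degrees (74 to 81 is in the notch). The spring lifts the lugs into it.
- contact (a point): On the axis, top of the unloaded sprung contact in the tube, 41.5 mm below the rim. It goes down 11.5 mm: about 2 N at first, 1.2 N more per mm. The free cell on it stands 8.5 mm out of the rim and carries the spring's push up to the cap's ceiling.
- cap_mid (a point): Middle of the loose black bayonet cap (60 g, 52 mm across, 40.5 mm high), 20 mm above its lower edge; starts upright, open side down. z up, x along its grip bar. Its height above the rim: 17 mm lugs on rails; 14 mm lugs in gaps, just meeting the cell; under 7.5 mm free to turn below the rails; 5.5 mm ceiling on rim (hard); 10 mm locked and let go.
- cap_grip (a point): Middle of the cap's grip bar: 44 mm long (cap x), 12 mm thick (cap y), 22 mm high, standing on the flat top of the round skirt; 29.5 mm above the cap's lower edge. Good to pinch across its thickness. The top of the skirt is 11 mm below this point.
- cap_lugs (a point): On the cap's axis, mid-height of its three lugs, 3 mm above the lower edge. Lugs are 24 degrees wide, 4 mm high, 120 degrees apart, inside the skirt (45.4 mm inside); one lies under the bar's +x end, marked by a small pointer. They reach in to 35 mm diameter. Fit: 7 degrees either way, 2 mm sideways. Plastic cracks if pressed or twisted against the collar with over 50 N.
- cap: The bayonet cap described above as one piece; origin at the centre of its lower edge.
- cell_mid (a point): Middle of the loose AA cell, a round rod 14 mm in diameter and 50 mm long, 23 g, that starts upright, button end up, on the cabinet top. z along it, towards the button. On the spring in the open tube this point is 16.5 mm below the rim; with the cap locked about 20.5 mm below.
- cell: The AA cell described above; origin at the centre of its lower end.
- flux_bottle: Bystander: amber bottle with a thin white spout, 34 mm in diameter, 94 mm high; origin at its underside.
- bits_tin: Bystander: low open grey tin, 57 mm in diameter, 30 mm high; origin at its underside.
- wick_spool: Bystander: flat white spool, about 60 mm in diameter, 24 mm high; origin at its underside.
There are look-alikes about, which are no part of the job. There is more than one size of the cap; the job needs the larger.

How it is judged:
On the way, in this order (a step that is already met when the one before it is completed fails the run):
1. the cell stands free in the tube on the sprung contact, button end up (horizontal distance between cell_mid and neck below 0.004 m and z of cell_mid in the frame of neck below -0.0145 m and angle between cell_mid's own z axis and vertical below 0.15 rad and contact force between the fingers and cell below 0.1 N), for 0.2 s.
2. the cap is pressed down over the tube, its lugs below the rails (horizontal distance between cap_mid and neck below 0.004 m and z of cap_mid in the frame of neck below 0.0085 m), for 0.1 s.
At the end, for the whole second after the job is handed in: The cell stands button end up in the tube, within 4 mm of its axis and pressed down on its spring; the released cap sits level (within 0.06 rad) and at rest on the neck, within 3 mm of its axis, sprung up into the locking notches: its middle 10 mm (8.6 to 11.4) above the rim (horizontal distance between cell_mid and neck below 0.004 m and z of cell_mid in the frame of neck below -0.0185 m and angle between cell_mid's own z axis and vertical below 0.15 rad and horizontal distance between cap_mid and neck below 0.003 m and z of cap_mid in the frame of neck between 0.0086 and 0.0114 m and angle between cap_mid's own z axis and vertical below 0.06 rad and linear speed of cap below 0.01 m/s); the robot touches nothing.
It fails at once if the cap is forced against the collar or housing with more than 50 N (contact force between cap and housing above 50 N).
It fails at once if a bystander (bottle, tin or spool) is moved by more than 20 mm (distance of any of flux_bottle, bits_tin, wick_spool from where it was at the start of the episode above 0.02 m).
It also fails if it takes over 72 s, if anything falls off the work surface, if the arm or the gripper's body presses on something with over 40 N, if the wrist force passes 120 N, or if a joint passes its speed limit or range.

## Working session

There is one attempt and no reset: what is moved stays moved. The work goes in short steps, Python scripts to look and compute and a tool call to move; the robot and the scene stay as the last step left them, time stands still between calls to the robot, and variables do not carry over. Pictures are saved under pics/ and viewed, at most 10 in all, crops included, and the job is handed in when it is done.

Besides the shell and the picture viewer there is one more tool, called after "Emit:" as name([rows], argument=value, ...), one row to a line, values as JSON. apply_moves: Moves the arm, as the interface text tells. Its arguments: {"type":"object","properties":{"steps":{"type":"array"},"squeeze":{"type":"number"}},"required":["steps"]}

```bash
mkdir -p pics; cat > h.py <<'E'
from workcell import *
import numpy as np, cv2
def cam(n):
    c=read_camera(n); c['R']=cv2.Rodrigues(np.array(c['rvec'],float))[0]; c['t']=np.array(c['tvec'],float).ravel(); return c
def ray(c,uv):
    uv=np.array(uv,float).reshape(-1,1,2)
    n=cv2.undistortPoints(uv,np.array(c['K']),np.array(c['dist'])).reshape(-1,2)
    d=np.c_[n,np.ones(len(n))]@c['R']; o=-c['R'].T@c['t']; return o,d
def plane(c,uv,z):
    o,d=ray(c,uv); return o+d*((z-o[2])/d[:,2:])
def cloud(c):
    h,w=c['depth'].shape; v,u=np.mgrid[:h,:w]
    o,d=ray(c,np.c_[u.ravel(),v.ravel()]); return (o+d*c['depth'].reshape(-1,1)).reshape(h,w,3)
def save(n,im): cv2.imwrite('pics/'+n,im[...,::-1])
E
python3 - <<'E'
from h import *
a=cam('scene');b=cam('side')
im=np.vstack([a['image'],b['image']]); 
save('a.png',cv2.resize(a['image'],(800,600)));save('b.png',cv2.resize(b['image'],(800,600)))
for c in(a,b): print(-c['R'].T@c['t'],c['R'][2])
np.savez('s.npz',a=cloud(a),b=cloud(b),ai=a['image'],bi=b['image'])
E
```

```text
[-0.23058043 -0.58949192  0.45837181] [ 0.82681165  0.39243456 -0.40296106]
[-0.08258231  0.16234155  0.49913873] [ 0.73738441 -0.44273465 -0.51014729]
```

View pics/a.png

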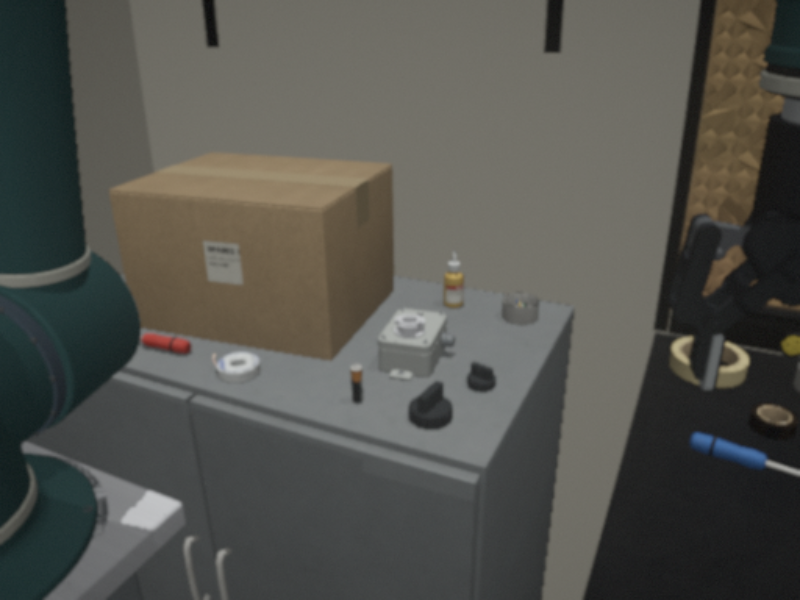

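View pics/b.png

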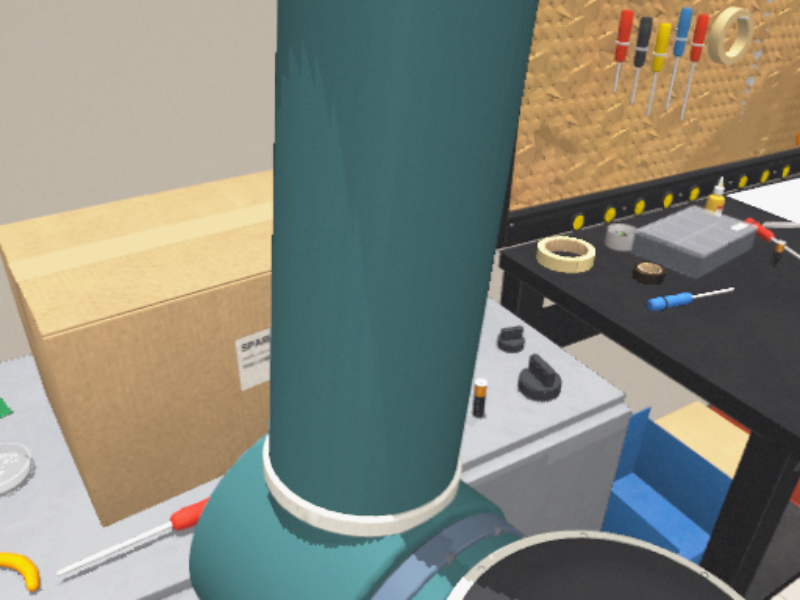

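The scene view (800×600) shows the housing at (412,340), the cell at (357,384), the large cap at (431,405) and the small cap at (481,377). In the side view the cell is at (480,398) and the large cap at (540,378), with the housing hidden behind the arm. Next I get rough positions from the depth readings.

```bash
python3 - <<'E'
from h import *
s=np.load('s.npz');k=1.5625
A=s['a'];B=s['b']
def box(P,x0,y0,x1,y1,zmin,zmax=.2):
    q=P[int(y0/k):int(y1/k),int(x0/k):int(x1/k)].reshape(-1,3)
    q=q[(q[:,2]>zmin)&(q[:,2]<zmax)&(q[:,0]>.2)]
    print(len(q),q.mean(0).round(4),q.min(0).round(3),q.max(0).round(3)); return q
box(A,345,360,368,408,.01);box(B,470,376,490,420,.01)
for P,b in((A,(405,380,457,430)),(B,(515,350,565,402))):
    q=box(P,*b,.01); t=q[q[:,2]>.025]; m=t[:,:2]; c=m.mean(0);print(c,np.linalg.svd(m-c)[2][0])
    q=q[q[:,2]>.034]
    m=q[:,:2]; c=m.mean(0);print('bar',len(q),c,np.linalg.svd(m-c)[2][0])
q=box(A,375,305,460,380,.01); 
l=q[(q[:,2]>.044)&(q[:,2]<.054)]; print('lid',len(l),cv2.minAreaRect(l[:,:2].astype(np.float32)))
n=q[q[:,2]>.057]; print('neck',len(n),n.mean(0),n.max(0),cv2.minAreaRect(n[:,:2].astype(np.float32)))
st=read_state();print(st['tcp_pos'],st['tool_rot'])
E
```

```text
141 [ 0.3846 -0.2348  0.0323] [ 0.38  -0.241  0.01 ] [ 0.393 -0.226  0.05 ]
156 [ 0.3852 -0.2289  0.0322] [ 0.38  -0.238  0.01 ] [ 0.396 -0.224  0.05 ]
503 [ 0.384  -0.3343  0.0236] [ 0.364 -0.356  0.01 ] [ 0.414 -0.305  0.042]
[ 0.38702983 -0.33223   ] [-0.97996181  0.19918545]
bar 114 [ 0.38915111 -0.33155097] [-0.98413185  0.17743873]
489 [ 0.3861 -0.3223  0.0238] [ 0.364 -0.354  0.01 ] [ 0.417 -0.303  0.042]
[ 0.3880832  -0.32571928] [-0.99516896  0.09817708]
bar 114 [ 0.38907624 -0.32684449] [-0.99261017  0.12134683]
1449 [ 0.4996 -0.2605  0.0398] [ 0.464 -0.301  0.01 ] [ 0.63  -0.135  0.067]
lid 601 ((0.5216760039329529, -0.24974951148033142), (0.10672878473997116, 0.07390590012073517), 7.816561222076416)
neck 157 [ 0.50085053 -0.2537391   0.06295967] [ 0.52244765 -0.23309877  0.06664242] ((0.5034142136573792, -0.2517288327217102), (0.03746657818555832, 0.03985920175909996), 79.77136993408203)
[ 0.17465676 -0.65184411  0.23064558] [-3.14058415e+00 -4.31800571e-05  2.61767836e-01]
```

Emit:
apply_moves([
  [0.03,0.04,0.01,0,0,-2,0],
  [0.06,0.08,0.02,0,0,-4,0],
  [0.09,0.12,0.03,0,0,-6,0],
  [0.12,0.16,0.04,0,0,-8,0],
  [0.15,0.2,0.05,0,0,-10,0],
  [0.18,0.24,0.06,0,0,-12,0],
  [0.2,0.28,0.06,0,0,-14,0],
  [0.21,0.32,0.06,0,0,-15,0],
  [0.215,0.355,0.06,0,0,-15,0],
  [0.22,0.38,0.06,0,0,-15,100],
  [0.22,0.38,0.06,0,0,-15,100],
])

```text
time_s: 1.2
tcp_pos: [0.3951, -0.2696, 0.2916]
tool_rot: [-3.142, -0.001, 0.003]
ft_force: [0.6, -0.2, 0.3]
gripper_width: 0.0589
gripper_force: 0.0
```

```bash
python3 - <<'E'
from h import *
st=read_state();print(st['tcp_pos'],st['tool_rot'],st['q'],st['gripper_width'])
c=cam('wrist');print(-c['R'].T@c['t'],c['R']);save('w.png',cv2.resize(c['image'],(800,600)));np.savez('w.npz',i=c['image'],P=cloud(c),d=c['depth'])
s=np.load('s.npz');P=s['a'].reshape(-1,3);P=P[(P[:,2]>.1)&(P[:,0]>.3)&(P[:,0]<.8)&(P[:,1]>-.25)&(P[:,2]<.4)];print(P.min(0),P.max(0))
E
```

```text
[ 0.39512947 -0.26963326  0.29156028] [-3.14159105e+00 -7.16650295e-04  2.67761365e-03] [-6.52408476e-01 -3.27905017e-01  1.75470758e+00  4.42413778e-04
  1.71422275e+00  9.15773598e-01] 0.058864046718094164
[ 0.46648113 -0.26936685  0.43409418] [[ 1.99672094e-03 -9.99997858e-01  5.45163135e-04]
 [-9.59026461e-01 -1.76046125e-03  2.83311045e-01]
 [-2.83309478e-01 -1.08851897e-03 -9.59027922e-01]]
[ 0.42099149 -0.24997344  0.10001801] [0.79999998 0.48618244 0.39996446]
```

View pics/w.png

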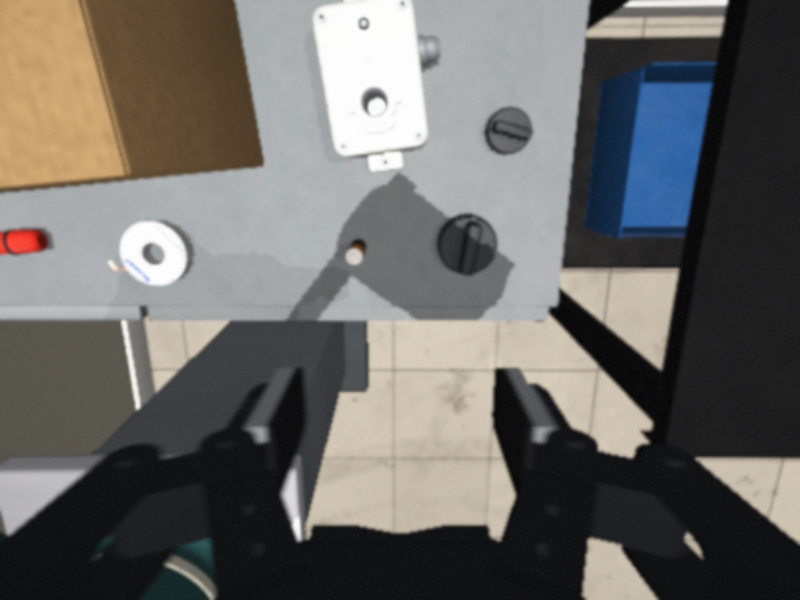

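The wrist view has world +x up: cell top at (354,256), large cap at (467,244), neck bore at (374,101). Now I enlarge the cap and the neck and compute their positions.

```bash
python3 - <<'E'
from h import *
c=cam('wrist');s=np.load('w.npz');k=1.5625;i=s['i'];P=s['P']
def pl(u,v,z): return plane(c,[[u/k,v/k]],z)[0]
print('cell top',pl(354,256,.05),'neck',pl(374,101,.066))
def box(x0,y0,x1,y1,zmin,zmax):
    q=P[int(y0/k):int(y1/k),int(x0/k):int(x1/k)].reshape(-1,3);q=q[(q[:,2]>zmin)&(q[:,2]<zmax)];return q
q=box(335,225,375,275,.045,.06);print('cell',len(q),q.mean(0))
q=box(430,205,505,285,.03,.05);r=cv2.minAreaRect(q[:,:2].astype(np.float32));print('bar',len(q),q.mean(0),r)
q=box(430,205,505,285,.012,.026);print('skirt',len(q),cv2.minEnclosingCircle(q[:,:2].astype(np.float32)))
q=box(310,0,440,165,.042,.053);print('lid',cv2.minAreaRect(q[:,:2].astype(np.float32)))
q=box(340,60,420,140,.06,.07);print('neck',len(q),cv2.minEnclosingCircle(q[:,:2].astype(np.float32)),q[:,2].max())
q=box(340,60,420,140,.0645,.07);print('neck',len(q),cv2.minEnclosingCircle(q[:,:2].astype(np.float32)),q[:,2].max())
cr=lambda a:cv2.resize(a,(400,400),interpolation=cv2.INTER_CUBIC)
A=cr(np.clip(i[130:182,273:325].astype(float)*3.5,0,255).astype(np.uint8));B=cr(i[35:95,205:265])
save('crop.png',np.hstack([A,B]))
E
```

```text
cell top [ 0.38830782 -0.23389758  0.05      ] neck [ 0.50382417 -0.25266196  0.066     ]
cell 97 [ 0.38897336 -0.23143777  0.0483601 ]
bar 331 [ 0.393206   -0.32767051  0.03923366] ((0.39232364296913147, -0.3280949294567108), (0.012729658745229244, 0.04335044324398041), 81.92384338378906)
skirt 784 ((0.39216306805610657, -0.3284000754356384), 0.026527568697929382)
lid ((0.5215223431587219, -0.24785587191581726), (0.10353735834360123, 0.07383761554956436), 7.969907760620117)
neck 780 ((0.5040689706802368, -0.25069189071655273), 0.02059946022927761) 0.06820642432358892
neck 435 ((0.5039517879486084, -0.2506234347820282), 0.020154781639575958) 0.06820642432358892
```

View pics/crop.png

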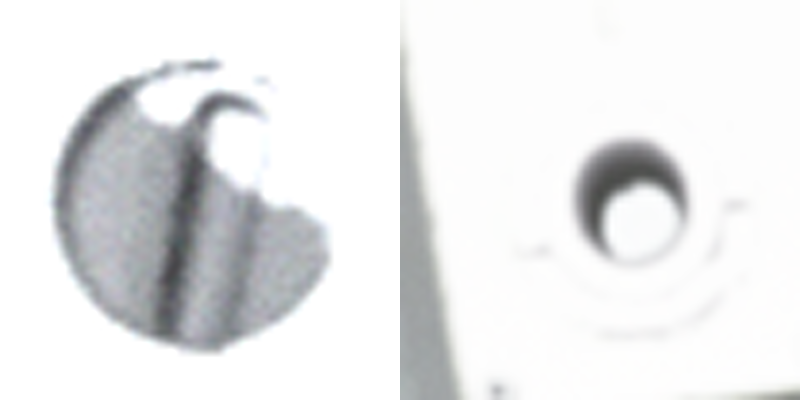

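The cap crop shows the bar running up-down with glare over its upper end, so the pointer can't be read yet. The neck crop shows the bore. I pick the cell first.

Emit:
apply_moves([
  [-0.003,0.02,-0.04,0,0,0,100],
  [-0.006,0.038,-0.08,0,0,0,100],
  [-0.006,0.038,-0.12,0,0,0,100],
  [-0.006,0.038,-0.16,0,0,0,100],
  [-0.006,0.038,-0.2,0,0,0,100],
  [-0.006,0.038,-0.235,0,0,0,100],
  [-0.006,0.038,-0.26,0,0,0,100],
  [-0.006,0.038,-0.269,0,0,0,100],
  [-0.006,0.038,-0.269,0,0,0,140],
  [-0.006,0.038,-0.269,0,0,0,180],
  [-0.006,0.038,-0.269,0,0,0,230],
  [-0.006,0.038,-0.269,0,0,0,230],
  [-0.006,0.038,-0.269,0,0,0,230],
  [-0.006,0.038,-0.269,0,0,0,230],
], squeeze=30)

```text
time_s: 2.7
tcp_pos: [0.3894, -0.2347, 0.0239]
tool_rot: [3.14, -0.002, 0.0]
ft_force: [0.1, -1.2, 7.1]
gripper_width: 0.013
gripper_force: 29.5
```

```bash
python3 - <<'E'
from h import *
c=cam('wrist');save('w2.png',cv2.resize(c['image'],(800,600)))
E
```

```text
(no output)
```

View pics/w2.png

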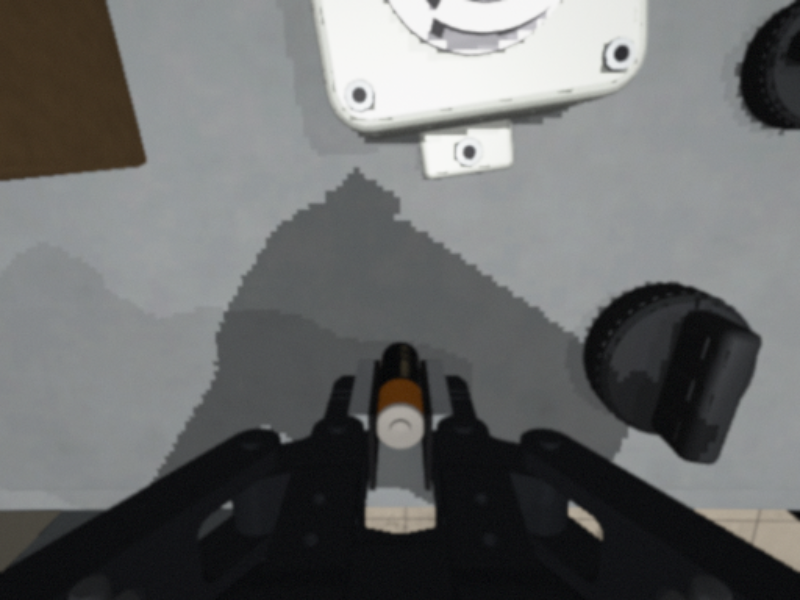

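The cell is held centred at (400,425), with the cap's bar at the right at (710,385). Lift and hover over the neck.

Emit:
apply_moves([
  [0,0,0.04,0,0,0,230],
  [0,0,0.08,0,0,0,230],
  [0.01,0,0.11,0,0,0,230],
  [0.04,-0.006,0.11,0,0,0,230],
  [0.08,-0.012,0.11,0,0,0,230],
  [0.11,-0.017,0.11,0,0,0,230],
  [0.115,-0.018,0.11,0,0,0,230],
  [0.115,-0.018,0.11,0,0,0,230],
  [0.115,-0.018,0.11,0,0,0,230],
  [0.115,-0.018,0.11,0,0,0,230],
])

```text
time_s: 3.75
tcp_pos: [0.503, -0.252, 0.1327]
tool_rot: [3.141, -0.0, -0.0]
ft_force: [-0.4, -0.3, -0.5]
gripper_width: 0.013
gripper_force: 29.3
```

```bash
python3 - <<'E'
from h import *
c=cam('wrist');save('w3.png',cv2.resize(c['image'],(800,600)));print(read_state()['tcp_pos'])
np.savez('w3.npz',P=cloud(c))
E
```

```text
[ 0.50303115 -0.25201507  0.1327121 ]
```

View pics/w3.png

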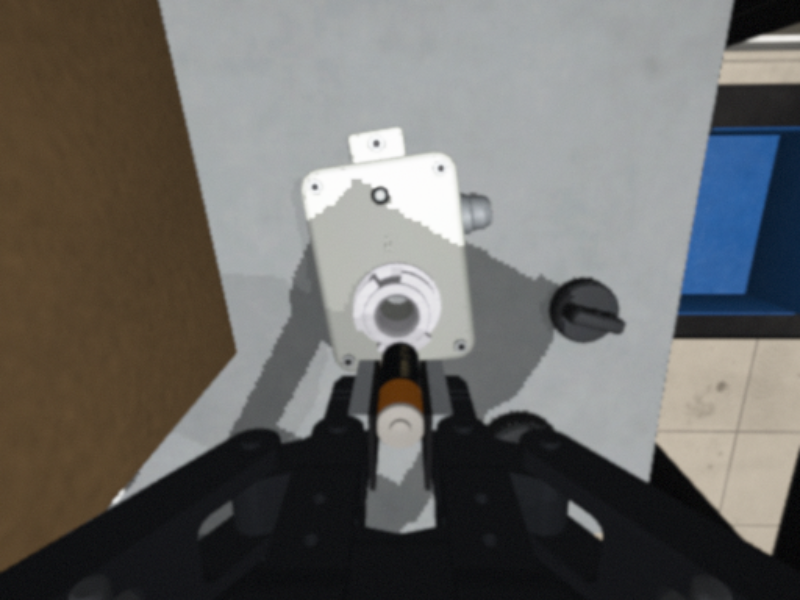

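```bash
python3 - <<'E'
from h import *
c=cam('wrist');k=1.5625;P=np.load('w3.npz')['P']
for u,v,z in((397,311,.066),(397,306,.062),(400,422,.1588),(401,352,.109)): print(plane(c,[[u/k,v/k]],z)[0].round(4))
q=P[160:230,210:290].reshape(-1,3);q=q[(q[:,2]>.06)&(q[:,2]<.07)];print(len(q),cv2.minEnclosingCircle(q[:,:2].astype(np.float32)),q.min(0),q.max(0))
im=c['image'][155:230,215:290];print(im.shape)
save('rails.png',cv2.resize(cv2.convertScaleAbs(im,alpha=1.2,beta=-40),(600,600),interpolation=cv2.INTER_CUBIC))
E
```

```text
[ 0.5062 -0.2508  0.066 ]
[ 0.5074 -0.2508  0.062 ]
[ 0.5044 -0.252   0.1588]
[ 0.5041 -0.2525  0.109 ]
1573 ((0.5042023658752441, -0.250337153673172), 0.020473306998610497) [ 0.48548669 -0.27036721  0.06001162] [ 0.52417882 -0.23023306  0.06763729]
(75, 75, 3)
```

View pics/rails.png

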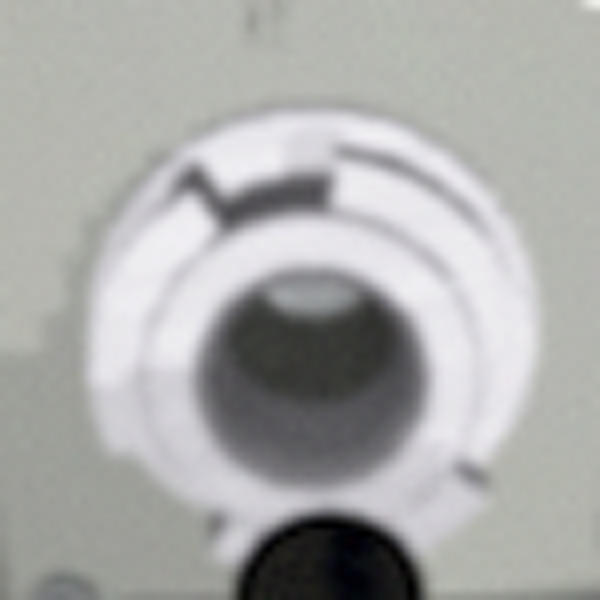

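```bash
python3 - <<'E'
from h import *
c=cam('wrist')
f=lambda x,y,z:plane(c,[[215+x/8-.5,155+y/8-.5]],z)[0]
n=f(312,378,.066);print(n)
for nm,p in dict(Lin=(222,215),Lout=(185,185),Rin=(333,208),Rout=(338,150),LLout=(105,445),LLin=(140,440),LRlow=(215,525),RRin=(455,462),RRout=(488,488)).items():
    d=f(*p,.064)-n;print(nm,np.degrees(np.arctan2(d[1],d[0])).round(1),np.hypot(d[0],d[1]).round(4))
E
```

```text
[ 0.50428979 -0.25042603  0.066     ]
Lin 28.6 0.0167
Lout 32.8 0.0207
Rin -7.1 0.0154
Rout -6.5 0.0207
LLout 110.5 0.0203
LLin 112.8 0.0171
LRlow 148.9 0.0175
RRin -124.0 0.0158
RRout -125.1 0.0198
```

Emit:
apply_moves([
  [0,0.0012,-0.015,0,0,0,230],
  [0,0.0012,-0.025,0,0,0,230],
  [0,0.0012,-0.033,0,0,0,230],
  [0,0.0012,-0.038,0,0,0,230],
  [0,0.0012,-0.043,0,0,0,230],
  [0,0.0012,-0.048,0,0,0,230],
  [0,0.0012,-0.052,0,0,0,230],
  [0,0.0012,-0.055,0,0,0,230],
  [0,0.0012,-0.055,0,0,0,230],
])

```text
time_s: 4.8
tcp_pos: [0.5037, -0.2508, 0.077]
tool_rot: [-3.141, 0.0, -0.0]
ft_force: [1.0, -0.3, -0.4]
gripper_width: 0.013
gripper_force: 29.2
```

Emit:
apply_moves([
  [0,0,-0.004,0,0,0,230],
  [0,0,-0.007,0,0,0,230],
  [0,0,-0.007,0,0,0,230],
  [0,0,-0.007,0,0,0,190],
  [0,0,-0.007,0,0,0,170],
  [0,0,-0.007,0,0,0,150],
  [0,0,-0.007,0,0,0,140],
  [0,0,-0.003,0,0,0,140],
  [0,0,0.03,0,0,0,140],
  [0,0,0.06,0,0,0,140],
  [-0.01,0,0.06,0,0,0,100],
  [-0.02,0,0.06,0,0,0,100],
])

```text
time_s: 6.0
tcp_pos: [0.4834, -0.2509, 0.1378]
tool_rot: [3.141, -0.001, 0.0]
ft_force: [0.2, 0.2, -0.6]
gripper_width: 0.0522
gripper_force: 0.0
```

```bash
python3 - <<'E'
from h import *
c=cam('wrist');P=cloud(c)
m=(abs(P[...,0]-.504)<.012)&(abs(P[...,1]+.2505)<.012)&(P[...,2]>.0695)
q=P[m];print(len(q),q.mean(0) if len(q) else '',q.max(0) if len(q) else '')
save('w4.png',cv2.resize(c['image'],(800,600)))
E
```

```text
5000 [ 0.49471843 -0.25043607  0.21124564] [ 0.51070738 -0.2385009   0.2341159 ]
```

View pics/w4.png

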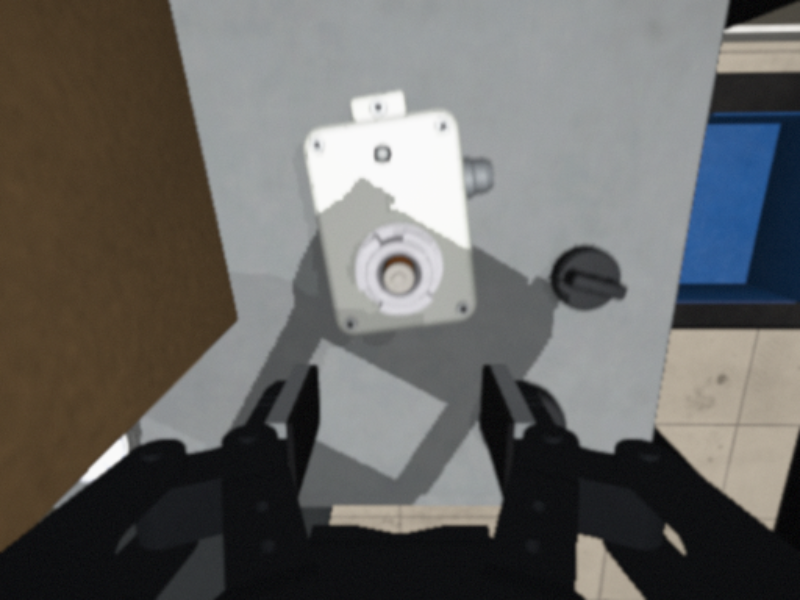

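The cell stands in the tube at (399,275). Next I hover near the large cap to look for its pointer.

Emit:
apply_moves([
  [-0.02,-0.01,0.02,0,0,-2,100],
  [-0.05,-0.03,0.03,0,0,-4,100],
  [-0.08,-0.05,0.03,0,0,-6,80],
  [-0.105,-0.07,0.03,0,0,-8,80],
  [-0.112,-0.077,0.03,0,0,-8,80],
  [-0.112,-0.077,0.03,0,0,-8,80],
  [-0.112,-0.077,0.03,0,0,-8,80],
])

```text
time_s: 6.75
tcp_pos: [0.3719, -0.3274, 0.1667]
tool_rot: [-3.141, 0.0, -0.139]
ft_force: [-0.3, -0.5, -0.0]
gripper_width: 0.0589
gripper_force: 0.0
```

```bash
python3 - <<'E'
from h import *
c=cam('wrist');P=cloud(c)
d=np.hypot(P[...,0]-.392,P[...,1]+.328)
m=(d<.04)&(P[...,2]>.031)&(P[...,2]<.05);q=P[m];print(len(q),q.mean(0),cv2.minAreaRect(q[:,:2].astype(np.float32)))
m=(d<.04)&(P[...,2]>.01)&(P[...,2]<.026);q=P[m];print('skirt',len(q),cv2.minEnclosingCircle(q[:,:2].astype(np.float32)))
v,u=np.where(m);print(u.min(),u.max(),v.min(),v.max());a,b=int(u.mean()),int(v.mean())
cr=c['image'][max(0,b-45):b+45,a-45:a+45].astype(float)
cr=(np.clip(cr/150,0,1)**.5*255).astype(np.uint8)
save('cap.png',cv2.resize(cr,(600,600),interpolation=cv2.INTER_CUBIC))
E
```

```text
670 [ 0.39276704 -0.32882216  0.0393543 ] ((0.392027884721756, -0.3286137580871582), (0.012957651168107986, 0.043664973229169846), 82.07650756835938)
skirt 1641 ((0.3917807638645172, -0.3287079334259033), 0.02676737867295742)
227 281 127 180
```

View pics/cap.png

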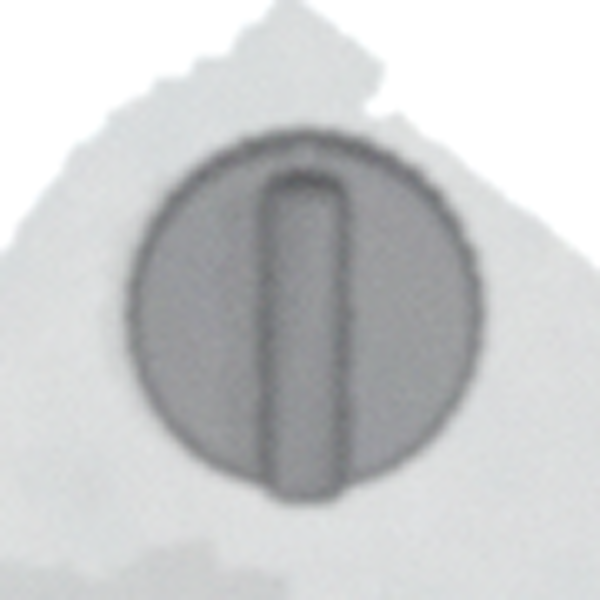

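```bash
python3 - <<'E'
from h import *
c=cam('wrist');g=cv2.cvtColor(c['image'],cv2.COLOR_RGB2GRAY).astype(np.float32)
K=np.array(c['K']);D=np.array(c['dist'])
def samp(p):
    uv=cv2.projectPoints(p,np.array(c['rvec'],float),np.array(c['tvec'],float),K,D)[0].reshape(-1,2).astype(np.float32)
    return cv2.remap(g,uv[:,:1],uv[:,1:],cv2.INTER_LINEAR).ravel()
for nm,base in(('+x end',-7.9),('-x end',172.1)):
    print(nm)
    for r,z in((.0225,.0185),(.0235,.0185),(.0245,.0185),(.0255,.0185),(.026,.014),(.026,.009),(.027,.0185),(.028,.01)):
        th=np.radians(base+np.arange(-32,33,4))
        print(r,z,samp(np.c_[.392+r*np.cos(th),-.3287+r*np.sin(th),0*th+z]).astype(int))
# top face of bar
for s in(-1,1):
  print('bar',s,[int(samp(np.array([[.392+s*x*np.cos(-.138),-.3287+s*x*np.sin(-.138),.0405]]))[0]) for x in np.arange(.01,.024,.0015)])
E
```

```text
+x end
0.0225 0.0185 [56 55 54 54 54 51 49 49 48 44 47 50 53 55 52 54 53]
0.0235 0.0185 [47 47 48 47 49 47 48 55 54 46 45 46 47 46 46 48 46]
0.0245 0.0185 [38 38 38 38 38 37 41 51 50 40 36 37 37 38 36 36 36]
0.0255 0.0185 [37 30 34 36 33 33 34 41 40 34 32 34 32 37 35 37 36]
0.026 0.014 [50 41 45 45 42 41 38 42 42 39 40 45 43 46 48 45 53]
0.026 0.009 [55 50 53 52 54 50 46 54 52 50 48 55 54 51 57 51 60]
0.027 0.0185 [73 61 63 60 60 57 53 60 57 57 55 64 61 67 67 66 75]
0.028 0.01 [105 106 107 101 105 102 103 105 104 103 102 104 105 103 107 106 106]
-x end
0.0225 0.0185 [52 50 50 43 36 39 49 50 49 46 45 39 39 50 54 54 54]
0.0235 0.0185 [50 50 46 44 34 38 48 50 49 46 43 37 39 48 50 51 50]
0.0245 0.0185 [52 53 52 50 45 40 46 48 48 45 41 40 46 53 54 52 51]
0.0255 0.0185 [72 78 76 73 75 53 45 45 43 42 42 50 70 74 77 74 72]
0.026 0.014 [59 62 59 57 54 44 45 47 46 44 41 43 54 60 60 59 58]
0.026 0.009 [49 49 46 46 37 36 47 50 49 46 41 36 42 50 51 50 48]
0.027 0.0185 [105 109 110 108 108  89  68  69  69  68  69  87 103 106 107 107 108]
0.028 0.01 [86 88 87 81 84 65 47 45 42 42 44 60 83 84 87 87 86]
bar -1 [51, 50, 50, 49, 49, 50, 47, 55, 98, 114]
bar 1 [49, 50, 46, 51, 49, 50, 47, 38, 25, 31]
```

Brightness peaks on the skirt beyond the bar's world +x end, so the pointer is there: cap yaw is about −8° and the gap centre about +12°. Now I grip the bar.

Emit:
apply_moves([
  [0.01,0,-0.04,0,0,0,80],
  [0.0203,-0.001,-0.08,0,0,0,100],
  [0.0203,-0.001,-0.11,0,0,0,110],
  [0.0203,-0.001,-0.13,0,0,0,110],
  [0.0203,-0.001,-0.142,0,0,0,110],
  [0.0203,-0.001,-0.145,0,0,0,110],
  [0.0203,-0.001,-0.145,0,0,0,150],
  [0.0203,-0.001,-0.145,0,0,0,190],
  [0.0203,-0.001,-0.145,0,0,0,240],
  [0.0203,-0.001,-0.145,0,0,0,240],
  [0.0203,-0.001,-0.145,0,0,0,240],
  [0.0203,-0.001,-0.145,0,0,0,240],
  [0.0203,-0.001,-0.14,0,0,0,240],
  [0.0203,-0.001,-0.12,0,0,0,240],
  [0.0203,-0.001,-0.09,0,0,0,240],
  [0.0203,-0.001,-0.05,0,0,0,240],
  [0.0203,-0.001,-0.045,0,0,0,240],
  [0.0203,-0.001,-0.045,0,0,0,240],
], squeeze=80)

```text
time_s: 8.65
tcp_pos: [0.3924, -0.3292, 0.1239]
tool_rot: [3.14, -0.002, -0.14]
ft_force: [-0.6, -0.0, -1.7]
gripper_width: 0.0095
gripper_force: 78.7
```

Emit:
apply_moves([
  [0.02,0.014,0,0,0,4,240],
  [0.05,0.034,0,0,0,9,240],
  [0.08,0.055,0,0,0,14,240],
  [0.105,0.072,0,0,0,18,240],
  [0.112,0.0783,0,0,0,20,240],
  [0.112,0.0783,0,0,0,20,240],
  [0.112,0.0783,0,0,0,20,240],
  [0.112,0.0783,0,0,0,20,240],
])

```text
time_s: 9.45
tcp_pos: [0.5031, -0.2511, 0.122]
tool_rot: [-3.141, 0.0, 0.207]
ft_force: [0.4, -0.2, -0.5]
gripper_width: 0.01
gripper_force: 78.7
```

```bash
python3 - <<'E'
from h import *
c=cam('wrist');P=cloud(c);st=read_state();print(st['tcp_pos'],st['tool_rot'],st['ft_force'])
d=np.hypot(P[...,0]-.504,P[...,1]+.2505)
m=(d<.04)&(P[...,2]>.1)&(P[...,2]<.124);q=P[m];print('skirt',len(q),cv2.minEnclosingCircle(q[:,:2].astype(np.float32)),np.percentile(q[:,2],[5,50,95]))
m=(d<.035)&(P[...,2]>.06)&(P[...,2]<.07);q=P[m];print('neck',len(q),q.min(0) if len(q) else 0,q.max(0) if len(q) else 0)
m=(d<.035)&(P[...,2]>.128)&(P[...,2]<.15);q=P[m];print('bar',len(q),cv2.minAreaRect(q[:,:2].astype(np.float32)) if len(q) else 0)
E
```

```text
[ 0.50321726 -0.2511645   0.12217471] [3.14157785e+00 2.31659706e-04 2.07540712e-01] [ 0.4689904  -0.87708073 -0.22327815]
skirt 3311 ((0.5036971569061279, -0.25070151686668396), 0.026542391628026962) [0.10494934 0.11616928 0.11760365]
neck 278 [ 0.50877059 -0.26579747  0.06012988] [ 0.52393609 -0.23094795  0.06665828]
bar 3402 ((0.502533495426178, -0.25060221552848816), (0.03601020947098732, 0.03734641522169113), 57.69609451293945)
```

Emit:
apply_moves([
  [0.0003,0,-0.012,0,0,0,240],
  [0.0005,0.0002,-0.022,0,0,0,240],
  [0.0005,0.0002,-0.029,0,0,0,240],
  [0.0005,0.0002,-0.032,0,0,0,240],
  [0.0005,0.0002,-0.034,0,0,0,240],
  [0.0005,0.0002,-0.036,0,0,0,240],
  [0.0005,0.0002,-0.038,0,0,0,240],
  [0.0005,0.0002,-0.04,0,0,0,240],
  [0.0005,0.0002,-0.04,0,0,0,240],
])

```text
time_s: 10.4
tcp_pos: [0.5046, -0.2504, 0.0825]
tool_rot: [3.141, -0.0, 0.209]
ft_force: [0.4, 0.8, 3.4]
gripper_width: 0.0104
gripper_force: 79.1
```

Emit:
apply_moves([
  [0,0,-0.001,0,0,0,240],
  [0,0,-0.002,0,0,0,240],
  [0,0,-0.003,0,0,0,240],
  [0,0,-0.003,0,0,0,240],
])

```text
time_s: 10.8
tcp_pos: [0.5047, -0.2504, 0.0796]
tool_rot: [3.141, -0.0, 0.209]
ft_force: [0.3, 0.4, 5.9]
gripper_width: 0.0097
gripper_force: 79.5
```

Emit:
apply_moves([
  [0,0,-0.001,0,0,0,240],
  [0,0,-0.002,0,0,0,240],
  [0,0,-0.003,0,0,0,240],
  [0,0,-0.0037,0,0,0,240],
  [0,0,-0.0037,0,0,0,240],
  [0,0,-0.0037,0,0,0,240],
])

```text
time_s: 11.4
tcp_pos: [0.5049, -0.2506, 0.0765]
tool_rot: [3.141, -0.001, 0.209]
ft_force: [-1.0, 0.4, 9.9]
gripper_width: 0.0101
gripper_force: 80.0
```

Emit:
apply_moves([
  [0,0,-0.0005,0,0,0,240],
  [0,0,-0.0008,0,0,0,240],
  [0,0,-0.0008,0,0,-3,240],
  [0,0,-0.0008,0,0,-6,240],
  [0,0,-0.0008,0,0,-10,240],
  [0,0,-0.0008,0,0,-14,240],
  [0,0,-0.0008,0,0,-14,240],
])

```text
time_s: 12.1
tcp_pos: [0.505, -0.2506, 0.0758]
tool_rot: [3.141, -0.002, -0.038]
ft_force: [-0.3, -0.8, 10.4]
gripper_width: 0.01
gripper_force: 80.3
```

```bash
python3 - <<'E'
from h import *
s=read_state();print(s['tcp_pos'],s['tool_rot'],s['ft_force'],s['torque'],s['q'])
E
```

```text
[ 0.50503211 -0.25061036  0.0758346 ] [ 3.14076052e+00 -1.58985288e-03 -3.75703407e-02] [-0.3448126  -0.82939847 10.3665305 ] [0.00846799 0.05424887 0.05158281] [-5.05856254e-01 -4.03786627e-02  1.85955214e+00 -2.57633047e-05
  1.32062489e+00  1.10251743e+00]
```

Emit:
apply_moves([
  [0,0,0,0,0,-6,240],
  [0,0,0,0,0,-12,240],
  [0,0,0,0,0,-18,240],
  [0,0,0,0,0,-24,240],
  [0,0,0,0,0,-30,240],
  [0,0,0,0,0,-30,240],
])

```text
time_s: 12.7
tcp_pos: [0.5051, -0.2506, 0.0758]
tool_rot: [-3.141, -0.002, -0.562]
ft_force: [0.1, -0.4, 10.4]
gripper_width: 0.0101
gripper_force: 80.3
```

```bash
python3 - <<'E'
from h import *
s=read_state();print(s['tcp_pos'],s['tool_rot'],s['ft_force'],s['torque'])
E
```

```text
[ 0.50507365 -0.25063708  0.07584149] [-3.14148909e+00 -1.90236691e-03 -5.62499751e-01] [ 0.06344665 -0.44663278 10.43895292] [-0.04411932  0.02946959  0.00165109]
```

Emit:
apply_moves([
  [0,0,0,0,0,-6,240],
  [0,0,0,0,0,-12,240],
  [0,0,0,0,0,-18,240],
  [0,0,0,0,0,-24,240],
  [0,0,0,0,0,-29,240],
  [0,0,0,0,0,-32,240],
  [0,0,0,0,0,-33,240],
])

```text
time_s: 13.4
tcp_pos: [0.5051, -0.2506, 0.0758]
tool_rot: [-3.141, -0.002, -1.137]
ft_force: [-0.7, -1.0, 9.7]
gripper_width: 0.0096
gripper_force: 80.3
```

```bash
python3 - <<'E'
from h import *
s=read_state();print(s['tcp_pos'],s['tool_rot'],s['ft_force'],s['torque'])
E
```

```text
[ 0.50505909 -0.25063746  0.07583758] [-3.14052855e+00 -1.55906127e-03 -1.13655163e+00] [-0.65486863 -1.00525223  9.73028043] [-0.05475596  0.01960766 -0.01483239]
```

Emit:
apply_moves([
  [0,0,0,0,0,-1,240],
  [0,0,0,0,0,-2,240],
  [0,0,0,0,0,-3,240],
  [0,0,0,0,0,-3,240],
])

```text
time_s: 13.8
tcp_pos: [0.505, -0.2505, 0.0758]
tool_rot: [-3.141, -0.001, -1.187]
ft_force: [-1.4, 0.1, 10.6]
gripper_width: 0.0096
gripper_force: 80.3
```

```bash
python3 - <<'E'
from h import *
s=read_state();print(s['tcp_pos'],s['tool_rot'],s['ft_force'],s['torque'])
E
```

```text
[ 0.50495103 -0.25054188  0.07577227] [-3.14063219e+00 -1.13738892e-03 -1.18742622e+00] [-1.38223436  0.07802315 10.55337075] [0.10283583 0.20481956 0.05242756]
```

Emit:
apply_moves([
  [0,0,0,0,0,-1,240],
  [0,0,0,0,0,-2,240],
  [0,0,0,0,0,-2,240],
])

```text
time_s: 14.1
tcp_pos: [0.5049, -0.2505, 0.0758]
tool_rot: [-3.141, -0.001, -1.222]
ft_force: [-1.2, 0.6, 11.3]
gripper_width: 0.01
gripper_force: 80.4
```

```bash
python3 - <<'E'
from h import *
s=read_state();print(s['tcp_pos'],s['tool_rot'],s['ft_force'],s['torque'])
E
```

```text
[ 0.50488359 -0.25053081  0.07579681] [-3.14079695e+00 -1.07981838e-03 -1.22201660e+00] [-1.24917789  0.60883941 11.25033076] [0.12606579 0.31593268 0.3506749 ]
```

A torque of 0.35 N·m has built up after about 82°, so this is the stop. I ease back slightly and let the cap rise.

Emit:
apply_moves([
  [0,0,0,0,0,1.5,240],
  [0,0,0.001,0,0,2,240],
  [0,0,0.002,0,0,2,240],
  [0,0,0.003,0,0,2,240],
  [0,0,0.003,0,0,2,240],
])

```text
time_s: 14.6
tcp_pos: [0.5049, -0.2505, 0.0786]
tool_rot: [-3.141, -0.001, -1.187]
ft_force: [0.2, -0.4, 7.8]
gripper_width: 0.0102
gripper_force: 79.9
```

```bash
python3 - <<'E'
from h import *
s=read_state();print(s['tcp_pos'],s['tool_rot'],s['ft_force'],s['torque'])
E
```

```text
[ 0.50486563 -0.25051277  0.07856526] [-3.14077491e+00 -1.01929251e-03 -1.18678622e+00] [ 0.18441444 -0.35928666  7.76545675] [ 0.021389    0.01770379 -0.0997329 ]
```

Force falls with height, as expected while the lugs rise. A little further up and the notch should take the load; then I test with a small turn back.

Emit:
apply_moves([
  [0,0,0.0008,0,0,0,240],
  [0,0,0.0016,0,0,0,240],
  [0,0,0.0024,0,0,0,240],
  [0,0,0.0024,0,0,0,240],
])

```text
time_s: 15.0
tcp_pos: [0.5046, -0.2504, 0.0799]
tool_rot: [-3.141, -0.0, -1.187]
ft_force: [3.3, -1.7, -1.7]
gripper_width: 0.0102
gripper_force: 78.7
```

The force dropped to −1.7 N and the rise stopped, so the lugs are seated in the notches. Release and retreat.

Emit:
apply_moves([
  [0,0,-0.0007,0,0,0,240],
  [0,0,-0.0007,0,0,0,200],
  [0,0,-0.0007,0,0,0,180],
  [0,0,-0.0007,0,0,0,150],
  [0,0,-0.0007,0,0,0,120],
  [0,0,-0.0007,0,0,0,120],
  [0,0,0.02,0,0,0,120],
  [0,0,0.05,0,0,0,120],
  [0,0,0.08,0,0,0,120],
  [-0.01,0,0.1,0,0,0,120],
  [-0.02,0,0.1,0,0,0,120],
  [-0.02,0,0.1,0,0,0,120],
])

```text
time_s: 16.2
tcp_pos: [0.4838, -0.2503, 0.1801]
tool_rot: [-3.141, -0.0, -1.187]
ft_force: [0.0, -0.2, -0.6]
gripper_width: 0.0451
gripper_force: 0.0
```

```bash
python3 - <<'E'
from h import *
for n in('wrist','scene'):
    c=cam(n);P=cloud(c);d=np.hypot(P[...,0]-.5045,P[...,1]+.2505)
    q=P[(d<.035)&(P[...,2]>.088)&(P[...,2]<.105)];print(n,'bar',len(q),q.mean(0),np.percentile(q[:,2],[50,95]),cv2.minAreaRect(q[:,:2].astype(np.float32)))
    q=P[(d<.03)&(P[...,2]>.065)&(P[...,2]<.082)];print('skirt',len(q),cv2.minEnclosingCircle(q[:,:2].astype(np.float32)),np.percentile(q[:,2],[50,90]))
    if n=='wrist':
        t=q[q[:,2]>.071];A=np.c_[t[:,:2]-t[:,:2].mean(0),np.ones(len(t))];print('tilt',np.linalg.lstsq(A,t[:,2],rcond=None)[0]);save('end.png',cv2.resize(c['image'],(800,600)))
E
```

```text
wrist bar 876 [ 0.50428337 -0.25231011  0.09555281] [0.09595637 0.0971719 ] ((0.5045278072357178, -0.2510567009449005), (0.01322197262197733, 0.042873796075582504), 21.321537017822266)
skirt 2139 ((0.5040279626846313, -0.2508007884025574), 0.026567013934254646) [0.07423339 0.07519497]
tilt [-0.00097965 -0.00057256  0.07428575]
scene bar 109 [ 0.50070762 -0.25392105  0.09305572] [0.09329793 0.09669356] ((0.5006445050239563, -0.25331568717956543), (0.011999388225376606, 0.04354766383767128), 23.429059982299805)
skirt 259 ((0.5026363134384155, -0.25246813893318176), 0.026513533666729927) [0.07367831 0.07908611]
```

View pics/end.png

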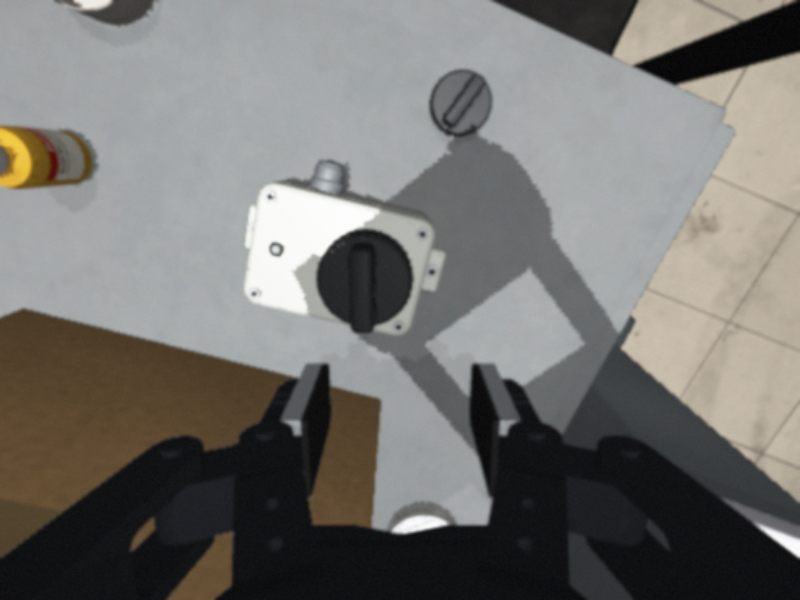

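The cap sits level at (365,282) with its skirt top at 0.0743 m, where 0.0745 m is expected when locked, and the gripper is clear of it. Handing in.

```bash
python3 -c "
from workcell import *
print(close_job())"
```

```text
the job is handed in; nothing more can be done
None
```

The cell is in the tube button end up, the cap is locked on the neck (measured level and within 1 mm of its locked height), and the job was handed in at about 16 s; the hand-in returned no verdict.

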